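# Hold the green twine roll over the dish for misting

## Robot

A 6-joint arm with a two-finger parallel gripper is mounted at the origin on the work surface. World frame = base frame: x ahead of the robot, y to its left, z up, the work surface at z = 0. Lengths are in m, angles in rad, forces in N, time in s.
With the tool pointing down it reaches from about 0.375 to 0.975 m from the base axis. Payload 3.8 kg.
Tool frame: the origin (TCP) lies on the centre line of the jaws, within the pads' length; the fingertips stand 25 mm ahead of it and the grasp point (between the pads) lies 6 mm ahead of it; z points along the fingers, y is the direction in which the jaws open and shut (so a half turn about z gives the same grasp; the last joint's range is limited). The gripper opens to 85 mm and grips with 20 to 120 N. Pads are 22 mm wide; open, the fingers measure 114 mm over their backs; the gripper's body (76 mm by 85 mm) begins 54 mm behind the grasp point. The pads swing forward as they close: fully open they stand 13 mm farther back than shut.
Start: joints at [1.286, 0.264, 1.604, -0, 1.274, -0.037], TCP at [0.166, 0.654, 0.256] pointing down, gripper open.
Joint ranges: [-2.63, 2.63], [-0.94, 2.18], [0.31, 2.57], [-1.31, 4.45], [0, 2.66], [-2.55, 2.55]. Speed limits (rad/s): [2.57, 2.57, 3.14, 3.14, 3.14, 3.14].

## Interface

Orientations are given as a rotation vector (axis times angle).
In Python, from workcell import bot gives the robot as it stands.
- The arm moves only by the tool servo_tool, never from a script. Its argument "moves" is a list of rows, each a list of 3 entries, a list of its own where there are three numbers: the closure in counts, from 0 (fully open) to 255 (shut), then the shift along the tool's x, y, z in m, then the turn about the tool's z in rad. A call has exactly 8 rows; each row shifts and turns the pose as measured when the row begins, along the tool's axes as they then stand; what a row does not reach is not made up. A row lasts 1/12 s, in which the tool goes at most 41.7 mm and 7.16 degrees, less where a joint would pass 70% of its speed; a pose out of reach is approached as far as the arm can. A call is refused whole if a number of a shift passes 0.0417 or a number of a turn 0.125, either way. A call with a gripper value outside its range is refused whole. The fingers move at their own pace and stop on an object; "newtons" is the grip in N (left out, the last holds). Time passes only in rows, so rows that do not move let the fingers close, or fill a call up. It gives the time, the measured TCP pose, the force and the opening at its end, in the units of the state.
- bot.read_state(): the state, without advancing time (a new reading comes with each control period).
- bot.read_camera(name): name is "scene" or "top" or "wrist"; returns a dict with "pixels" (420x560x3 uint8, red, green, blue), "depth" (420x560 float32, m along the optical axis (not along the pixel's ray), 0 where there is no reading), "intrinsics" (3x3 intrinsics, pixels), "R" (3x3) and "t" (3): a world point X has camera coordinates R X + t. Camera axes: x right, y down, z forward; pixel columns grow to the right and rows downward; lengths in m; the calibration is good to about 2 mm. A picture is of the moment at which its call begins.
- bot.finish_job(): hands the job in, once; it reports no verdict.
The state is a dict: "time": time; "q": joint angles; "joint_vel": joint speeds; "joint_torque": joint torques, N m; "tool_pos": TCP position; "tcp_rot": TCP orientation; "wrist_force": force on the tool from outside, world axes, zero at the start; "torque": the same for the moment, N m; "width": opening from 0.0 (shut) to 1.0 (fully open).
Only numpy, scipy, OpenCV 4.12 (cv2) and the standard library are available. Lean on these libraries where they do the work, as an engineer would, in place of code of your own. Each camera call takes 0.05 s, during which the arm holds its last target.

## Task

Slide the green roll of twine straight up off its spindle, keeping it upright, and hold it level and still over the middle of the frosted glass dish with its underside about 10 cm above the dish's rim, so that I can mist it and the drips land in the dish. Finish while still holding it there: do not put it down or let go. Leave the tan roll on its spindle, and do not disturb the dish or the other things on the bench.

Things in the scene. Friction and masses are not known exactly. Their poses are not given: they have to be found in the camera images.
- green_roll: the roll of green twine to take: a rigid upright hollow cylinder, winding 56 mm in diameter from 4 to 56 mm above its underside, on a card core tube 60 mm tall and 30 mm outside with a 24 mm bore; 80 to 170 g. Origin: centre of its underside; z up along the bore. It starts on one of the rack's two spindles, standing on the rack's base, free to slide up and to turn
- jute_roll: the other roll, tan jute twine, same size and shape, on the other spindle; stays there. Origin: centre of its underside, z up
- rack: dark wooden base board, 90 mm (x) by 240 mm (y) by 14 mm thick, fixed to the bench, with two upright steel spindles 16 mm in diameter at y = +70 and -70 mm, whose rounded tops are 86 mm above the bench (12 mm above the top of a roll's core). Origin: centre of its underside, on the bench; z up; it stands at either side and turned by up to 0.4 rad
- spindle_left (a point): top of the spindle at the rack's y = +70 mm, 86 mm above the bench
- spindle_right (a point): top of the spindle at the rack's y = -70 mm, 86 mm above the bench
- dish: round open dish of frosted glass, 136 mm across the rim, 42 mm high, loose on the bench. Origin: centre of its underside, z up
- half_log: brown ceramic half-log (an arch 140 mm long, 104 mm wide, 56 mm high) lying on the bench; leave alone. Origin: centre of its footprint, length along y
- spray_bottle: plastic spray bottle, body 72 mm across, 205 mm high, its trigger head reaching 64 mm from the axis towards -x; leave alone. Origin: centre of its underside
- jar: amber glass jar with a steel cap, 72 mm across, 110 mm high; leave alone. Origin: centre of its underside
- spoon: spoon with a black handle, 180 mm long, lying on the bench; leave alone. Origin: on the bench under its middle
- moss_tin: white round tin, 88 mm across, 58 mm high; leave alone. Origin: centre of its underside

How it is judged:
By the outcome, as a careful person would: the job done as asked, in the order asked, and still so for the second after the job is handed in, while the arm keeps its last pose, push and grip.
It also fails if it takes over 42 s, if anything falls off the work surface, if the arm or the gripper's body presses on something with over 40 N, if the wrist force passes 120 N, or if a joint passes its speed limit or range.

## Working session

There is one attempt and no reset: what is moved stays moved. The work goes in short steps, Python scripts to look and compute and a tool call to move; the robot and the scene stay as the last step left them, time stands still between calls to the robot, and variables do not carry over. Pictures are saved under pics/ and viewed, and the job is handed in when it is done.

Besides the shell and the picture viewer there is one more tool, called after "Emit:" by a JSON object that holds its "fn" and its "kwargs". servo_tool: Moves the arm, as the interface text tells. Its arguments: {"type":"object","properties":{"moves":{"type":"array","items":{"type":"array"}},"newtons":{"type":"number"}},"required":["moves"]}

```bash
mkdir -p pics; cat > h.py <<'E'
import numpy as np,cv2,pickle
from workcell import bot
def grab(n,tag):
    c=bot.read_camera(n); pickle.dump(c,open(f'pics/{tag}.pkl','wb'))
    cv2.imwrite(f'pics/{tag}.png',cv2.cvtColor(c['pixels'],cv2.COLOR_RGB2BGR)); return c
def load(tag): return pickle.load(open(f'pics/{tag}.pkl','rb'))
def ray(c,u,v):
    d=c['R'].T@np.linalg.solve(c['intrinsics'],np.array([u,v,1.])); o=-c['R'].T@c['t']; return o,d
def onz(c,u,v,z):
    o,d=ray(c,u,v); return o+d*(z-o[2])/d[2]
def cloud(c):
    H,W=c['depth'].shape; u,v=np.meshgrid(np.arange(W),np.arange(H)); z=c['depth']
    p=np.stack([u*z,v*z,z],-1)@np.linalg.inv(c['intrinsics']).T
    return (p-c['t'])@c['R']
E
python3 - <<'E'
from h import *
for n in ('scene','top'):
    c=grab(n,n+'0'); print(n,-c['R'].T@c['t'])
s=bot.read_state();print(s)
E
```

```text
scene [1.21819691 0.22209426 0.8235124 ]
top [0.53330216 0.01428712 1.15116196]
{'time': 0.1, 'q': array([ 1.28611374e+00,  2.64724807e-01,  1.60525216e+00, -1.88086940e-06,
        1.27370229e+00, -3.68941462e-02]), 'joint_vel': array([ 0.00126032, -0.00150068, -0.0027061 , -0.00198623, -0.00027665,
        0.00183196]), 'joint_torque': array([ 5.28021319e-04, -5.16707683e+01, -3.68585193e+01,  1.75052787e-05,
        6.43754523e-03, -4.64026428e-06]), 'tool_pos': array([0.16537622, 0.65379222, 0.25504685]), 'tcp_rot': array([-0.38818805, -3.11718082,  0.00323546]), 'wrist_force': array([-0.57432318, -0.14333765,  0.2398809 ]), 'torque': array([ 0.04284203, -0.01827786, -0.04082852]), 'width': 1.0007654671907145}
```

View pics/scene0.png

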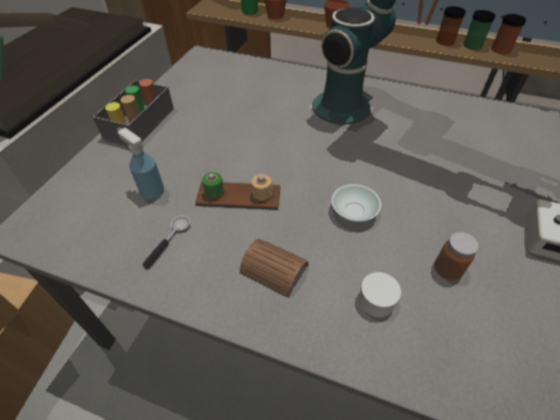

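View pics/top0.png

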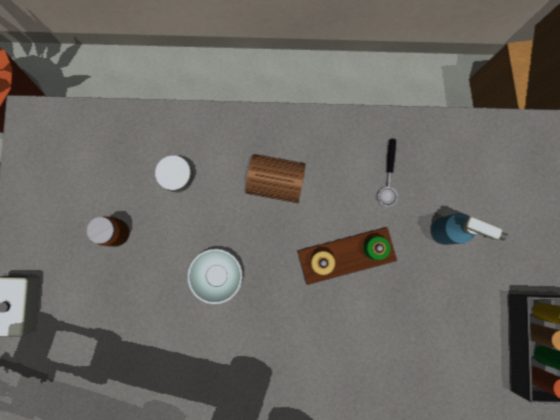

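The top view shows the green roll at about (377,247), the tan roll at (322,263), the dish at (215,276) and the bottle at (455,228). The scene view has green at (213,186) and the dish at (356,206). Next I'll measure these.

```bash
cat > m.py <<'E'
from h import *
T=load('top0');S=load('scene0')
def mask(c,lo,hi,box):
    h=cv2.cvtColor(c['pixels'],cv2.COLOR_RGB2HSV); m=cv2.inRange(h,lo,hi); k=np.zeros_like(m); x0,y0,x1,y1=box; k[y0:y1,x0:x1]=m[y0:y1,x0:x1]; return k
for n,c,box in(('top',T,(355,225,400,270)),('scene',S,(190,165,232,205))):
    P=cloud(c); m=mask(c,(45,90,30),(80,255,255),box); p=P[m>0]; p=p[np.isfinite(p).all(1)]
    print(n,'green',m.astype(bool).sum(),np.percentile(p,[2,50,98],axis=0).round(4).tolist())
    ys,xs=np.where(m);print(xs.min(),xs.max(),ys.min(),ys.max())
P=cloud(T)
# top winding / core heights
for nm,(u,v) in dict(g=(377,247),j=(322,263)).items():
    w=P[v-14:v+15,u-14:u+15].reshape(-1,3)
    for lo,hi in((.05,.085),(.062,.085),(.076,.1)):
        q=w[(w[:,2]>lo)&(w[:,2]<hi)]
        if len(q): print(nm,lo,len(q),((q.min(0)+q.max(0))/2).round(4),q.max(0)-q.min(0),np.median(q[:,2]))
# dish
for n,c,(x0,y0,x1,y1) in(('top',T,(180,240,250,312)),('scene',S,(325,180,388,232))):
    w=cloud(c)[y0:y1,x0:x1].reshape(-1,3)
    q=w[(w[:,2]>.03)&(w[:,2]<.06)]; print('dish',n,len(q),((q.min(0)+q.max(0))/2).round(4),q.max(0)-q.min(0),q[:,2].max())
# circle fit by bright outer contour in top
g=cv2.cvtColor(T['pixels'],cv2.COLOR_RGB2HSV)
for z in(0.042,):
    for (u,v) in((188,276),(242,276),(215,249),(215,303)): print(onz(T,u,v,z).round(4))
print('tcp in top', end=' ')
for c in(T,S):
    x=c['intrinsics']@(c['R']@np.array([.166,.654,.256])+c['t']);print(x[:2]/x[2])
# table
print('table',P[100:110,100:400,2].mean(), P[150:160,320:370].reshape(-1,3).mean(0))
for nm,(x0,y0,x1,y1) in dict(log=(240,148,312,210),bottle=(425,205,512,250),tin=(150,150,195,195),jar=(80,210,130,250)).items():
    w=P[y0:y1,x0:x1].reshape(-1,3); q=w[w[:,2]>.03]; print(nm,q.min(0).round(3),q.max(0).round(3))
# rack
m=mask(T,(0,80,20),(12,255,110),(290,220,405,290)); cn=max(cv2.findContours(m,0,2)[0],key=cv2.contourArea)
r=cv2.minAreaRect(cn);print(r);print([onz(T,*b,.014).round(4).tolist() for b in cv2.boxPoints(r)])
E
python3 m.py
python3 - <<'E'
from h import *
a=load('top0')['pixels'][225:285,290:405];b=load('scene0')['pixels'][160:215,185:290]
for n,i in(('a',a),('b',b)): cv2.imwrite(f'pics/crop_{n}.png',cv2.resize(i[...,::-1],None,fx=6,fy=6,interpolation=cv2.INTER_CUBIC))
E
```

```text
top green 350 [[0.5355, -0.2615, 0.014], [0.5613, -0.2273, 0.0684], [0.5889, -0.2066, 0.0731]]
364 389 236 259
scene green 313 [[0.5456, -0.2557, 0.0275], [0.5821, -0.2208, 0.0613], [0.5938, -0.206, 0.0732]]
203 222 173 197
g 0.05 439 [ 0.5621 -0.2342  0.0676] [0.05376627 0.0561162  0.0347569 ] 0.06923098471594895
g 0.062 410 [ 0.5621 -0.2342  0.0738] [0.05372167 0.0561162  0.02242346] 0.06938328608637725
g 0.076 38 [ 0.5594 -0.2324  0.0817] [0.01903078 0.01910267 0.01077178] 0.08155771839236768
j 0.05 407 [ 0.5232 -0.1007  0.0677] [0.05547559 0.05594904 0.03451029] 0.06946883953581301
j 0.062 392 [ 0.5232 -0.1007  0.0741] [0.05547559 0.05594904 0.0216175 ] 0.06957205395355262
j 0.076 36 [ 0.5257 -0.1005  0.0817] [0.02131416 0.01450055 0.00995337] 0.08241987478356716
dish top 669 [0.4824 0.1642 0.0384] [0.13303107 0.13372943 0.01672304] 0.04675720411512146
dish scene 488 [0.4844 0.1648 0.0385] [0.13504101 0.13393393 0.0169335 ] 0.04695880555440645
[0.4803 0.2284 0.042 ]
[0.4841 0.0949 0.042 ]
[0.5487 0.1645 0.042 ]
[0.4166 0.1589 0.042 ]
tcp in top [-62.4095458  439.19270428]
[586.75020533 107.28097089]
table -0.15576493277668693 [ 0.80656318 -0.16047508  0.0032793 ]
log [ 0.533 -0.053  0.03 ] [0.79  0.096 1.151]
bottle [ 0.533 -0.479  0.03 ] [0.649 0.014 1.151]
tin [0.533 0.014 0.03 ] [0.778 0.322 1.151]
jar [0.533 0.014 0.03 ] [0.621 0.462 1.151]
((346.7386474609375, 255.269775390625), (35.29978561401367, 93.4027099609375), 75.0685806274414)
[[0.5519, -0.0411, 0.014], [0.6199, -0.2709, 0.014], [0.5336, -0.2943, 0.014], [0.4666, -0.0661, 0.014]]
```

View pics/crop_a.png

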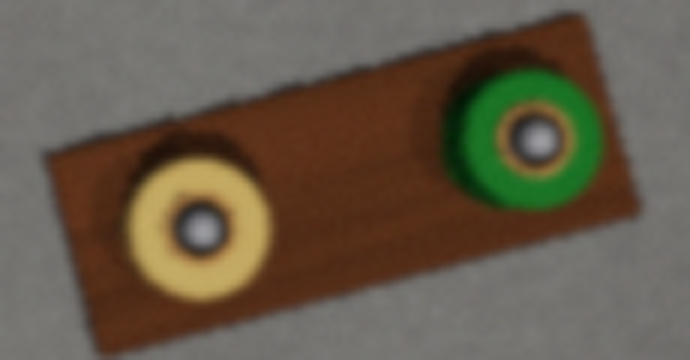

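View pics/crop_b.png

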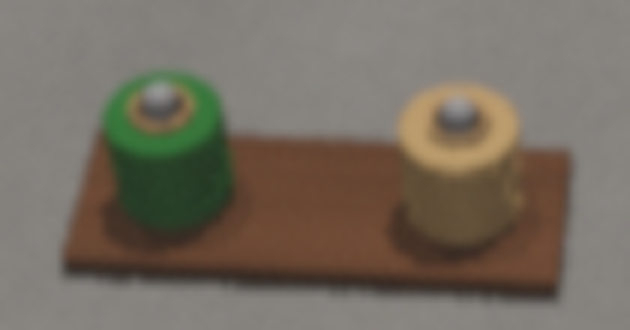

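The crops show the green winding's top disc centred near (532,139) in crop a and (163,113) in crop b. The spindle tips are at (538,139) and (159,97). I'll triangulate these across the two views.

```bash
cat > tri.py <<'E'
from h import *
T=load('top0');S=load('scene0')
def tri(a,b):
    (o1,d1),(o2,d2)=ray(T,*a),ray(S,*b)
    A=np.stack([d1,-d2],1); s=np.linalg.lstsq(A,o2-o1,rcond=None)[0]
    p,q=o1+d1*s[0],o2+d2*s[1]; return ((p+q)/2).round(4),np.linalg.norm(p-q).round(4)
ca=lambda x,y:((x+.5)/6-.5+290,(y+.5)/6-.5+225); cb=lambda x,y:((x+.5)/6-.5+185,(y+.5)/6-.5+160)
print('green top',tri(ca(532,139),cb(163,113)))
print('green spindle',tri(ca(538,139),cb(159,97)))
print('jute top',tri(ca(200,229),cb(459,127)))
print('jute spindle',tri(ca(203,229),cb(458,110)))
# dish rim: ellipse fit in each view
for n,c,(x0,y0,x1,y1) in(('top',T,(180,240,250,312)),('scene',S,(325,180,388,232))):
    w=cloud(c); m=((w[...,2]>.015)&(w[...,2]<.06)).astype(np.uint8); k=np.zeros_like(m);k[y0:y1,x0:x1]=m[y0:y1,x0:x1]
    cn=max(cv2.findContours(k,0,2)[0],key=cv2.contourArea); print(n,cv2.boundingRect(cn),cv2.fitEllipse(cn))
    e=cv2.fitEllipse(cn)[0]; print(onz(c,*e,.042).round(4))
E
python3 tri.py; python3 -c "
from h import *
cv2.imwrite('pics/crop_c.png',cv2.resize(load('top0')['pixels'][235:320,175:260,::-1],None,fx=6,fy=6,interpolation=cv2.INTER_CUBIC))"
```

```text
green top (array([ 0.5624, -0.2348,  0.0692]), np.float64(0.0008))
green spindle (array([ 0.5623, -0.2351,  0.0794]), np.float64(0.0003))
jute top (array([ 0.5224, -0.101 ,  0.0685]), np.float64(0.0014))
jute spindle (array([ 0.5225, -0.101 ,  0.0797]), np.float64(0.0015))
top (187, 249, 55, 55) ((214.03732299804688, 276.1487121582031), (53.144142150878906, 54.06096267700195), 20.76404571533203)
[0.4818 0.164  0.042 ]
scene (332, 185, 49, 38) ((355.656005859375, 203.35658264160156), (36.649044036865234, 48.46044158935547), 100.16627502441406)
[0.4896 0.166  0.042 ]
```

Emit:
{"fn": "servo_tool", "kwargs": {"moves": [[0,[0.0,-0.036,0],0.12],[0,[0.0,-0.036,0],0.12],[0,[-0.006,-0.036,0],0.12],[0,[-0.01,-0.036,0],0.12],[0,[-0.015,-0.036,0],0.12],[0,[-0.02,-0.033,0],0.12],[0,[-0.024,-0.03,0],0.12],[0,[-0.028,-0.026,0],0.12]]}}

```text
time: 0.77
tool_pos: [0.068, 0.3612, 0.2462]
tcp_rot: [1.829, 2.549, -0.02]
wrist_force: [-1.0, 0.6, 1.1]
width: 0.997
```

View pics/crop_c.png

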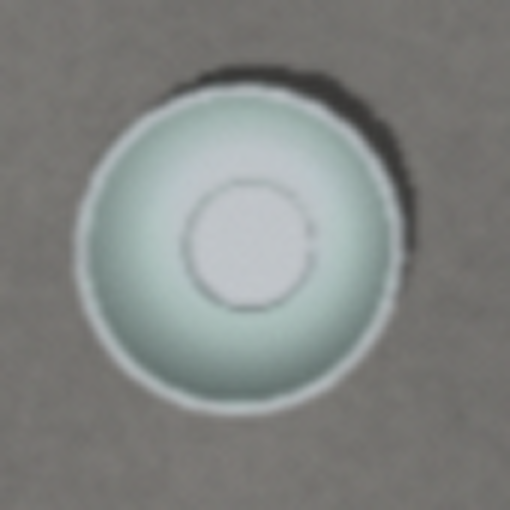

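The call put the tool at r=0.367, near the inner reach limit, so I'll go outward first.

Emit:
{"fn": "servo_tool", "kwargs": {"moves": [[0,[0.0,0.04,0],0.11],[0,[-0.012,0.038,0],0.11],[0,[-0.018,0.036,0],0.11],[0,[-0.025,0.033,0],0],[0,[-0.025,0.033,0],0],[0,[-0.025,0.033,0],0],[0,[-0.025,0.033,0],0],[0,[-0.03,0.03,0],0]]}}

```text
time: 1.43
tool_pos: [0.3347, 0.2086, 0.243]
tcp_rot: [2.224, 2.214, -0.013]
wrist_force: [0.9, 0.7, -0.4]
width: 0.998
```

Emit:
{"fn": "servo_tool", "kwargs": {"moves": [[0,[-0.038,0.016,0],0],[0,[-0.038,0.016,0],0],[0,[-0.038,0.016,0],0],[0,[-0.038,0.016,0],0],[0,[-0.038,0.016,0],0],[0,[-0.038,0.016,0],0],[0,[0,0,0],0],[0,[0,0,0],0]]}}

```text
time: 2.1
tool_pos: [0.4312, -0.0305, 0.2436]
tcp_rot: [2.236, 2.198, -0.012]
wrist_force: [-0.2, 1.3, -0.3]
width: 1.004
```

Emit:
{"fn": "servo_tool", "kwargs": {"moves": [[0,[-0.034,0.022,0],0],[0,[-0.034,0.022,0],0],[0,[-0.034,0.022,0],0],[0,[-0.034,0.022,0],0],[0,[-0.034,0.022,0],0],[0,[-0.034,0.022,0],0],[0,[0,0,0],0],[0,[0,0,0],0]]}}

```text
time: 2.77
tool_pos: [0.5633, -0.2346, 0.2393]
tcp_rot: [-2.226, -2.213, 0.012]
wrist_force: [-0.8, 1.0, 0.1]
width: 0.995
```

```bash
python3 - <<'E'
from h import *
c=grab('wrist','w1'); s=bot.read_state(); print(s['tool_pos'],s['tcp_rot'],s['q'],-c['R'].T@c['t'])
for p in([.5624,-.2348,.0695],[.5623,-.235,.086]):
    x=c['intrinsics']@(c['R']@np.array(p)+c['t']);print(x[:2]/x[2])
E
```

```text
[ 0.56318402 -0.23443934  0.2392633 ] [-2.22590609 -2.21411646  0.01234379] [-0.43175182  0.15639806  1.76465112 -0.00709589  1.22515682 -0.42402173] [ 0.56447949 -0.152862    0.35647485]
[280.48345752 191.21934277]
[280.24335609 197.10276019]
```

View pics/w1.png

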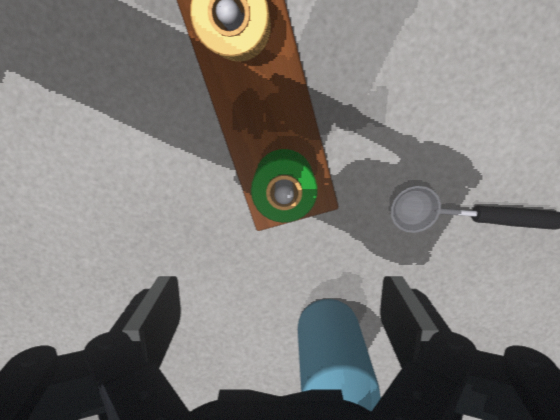

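The wrist picture shows the green roll at about (285,187) with its spindle tip at (285,191), the tan roll at (230,15), and the bottle at (340,350) behind the gripper. I'll refine the roll position from this view.

```bash
python3 - <<'E'
from h import *
c=load('w1');P=cloud(c)
w=P[140:235,240:330].reshape(-1,3)
print('range',np.percentile(w[:,2],[1,50,99]))
m=(P[...,2]>.062)&(P[...,2]<.075); k=np.zeros(m.shape,np.uint8); k[140:235,235:335]=m[140:235,235:335]
cn=max(cv2.findContours(k,0,2)[0],key=cv2.contourArea); (u,v),r=cv2.minEnclosingCircle(cn); e=cv2.fitEllipse(cn);print((u,v),r,e)
q=P[k>0]; print('z',np.median(q[:,2]),'bbox c',(q.min(0)+q.max(0))/2,q.max(0)-q.min(0))
print('ell',onz(c,*e[0],.070))
print('spindle ray',onz(c,285,191,.085), onz(c,285,191,.08))
B=P[270:420,290:380].reshape(-1,3);B=B[(B[:,2]>.05)&(B[:,2]<.25)];print('bottle',B.min(0),B.max(0))
# triangulate with top cam: spindle
T=load('top0'); o1,d1=ray(T,379.3,247.8);o2,d2=ray(c,285,190)
s=np.linalg.lstsq(np.stack([d1,-d2],1),o2-o1,rcond=None)[0];print(o1+d1*s[0],o2+d2*s[1])
cv2.imwrite('pics/w1c.png',cv2.resize(c['pixels'][140:235,235:335,::-1],None,fx=6,fy=6))
E
```

```text
range [-0.00130335  0.01457185  0.08520114]
(284.1712646484375, 189.88531494140625) 33.224876403808594 ((284.16522216796875, 189.51966857910156), (64.5965576171875, 65.70781707763672), 88.91437530517578)
z 0.06987318784468063 bbox c [ 0.56543739 -0.23494843  0.06855671] [0.05625294 0.05682071 0.01286848]
ell [ 0.56552325 -0.23317721  0.07      ]
spindle ray [ 0.56613551 -0.23020562  0.085     ] [ 0.56616601 -0.23163013  0.08      ]
bottle [ 0.58080312 -0.42056476  0.05001186] [ 0.65071652 -0.38084406  0.13539462]
[ 0.56516286 -0.26024291 -0.02725867] [ 0.56682052 -0.26095292 -0.02704845]
```

View pics/w1c.png

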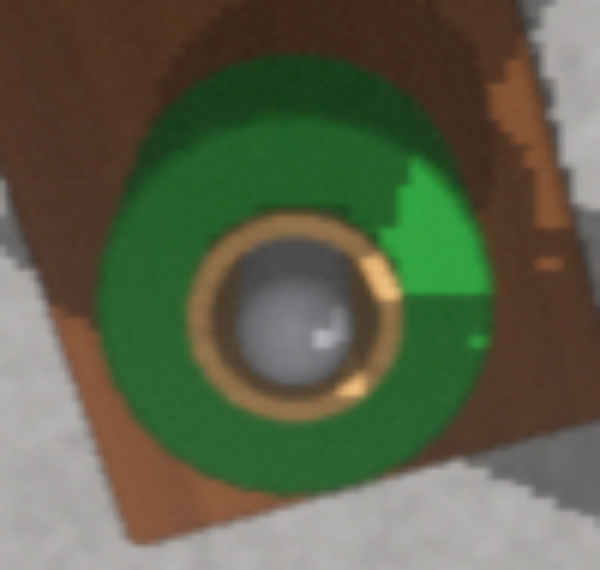

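Emit:
{"fn": "servo_tool", "kwargs": {"moves": [[0,[0,0.001,0.025],0],[0,[0,0,0.025],0],[0,[0,0,0.025],0],[0,[0,0,0.025],0],[0,[0,0,0.02],0],[0,[0,0,0.015],0],[0,[0,0,0.01],0],[0,[0,0,0],0]]}}

```text
time: 3.48
tool_pos: [0.5611, -0.2179, 0.093]
tcp_rot: [-2.21, -2.232, 0.008]
wrist_force: [0.1, 0.6, -0.4]
width: 1.002
```

```bash
python3 - <<'E'
from h import *
c=grab('wrist','w2'); s=bot.read_state(); print(s['tool_pos'],s['tcp_rot'],s['wrist_force'])
E
```

```text
[ 0.56150422 -0.21802074  0.09400351] [-2.21020635 -2.23255774  0.00702508] [-0.16805507  0.2962614   0.05323804]
```

View pics/w2.png

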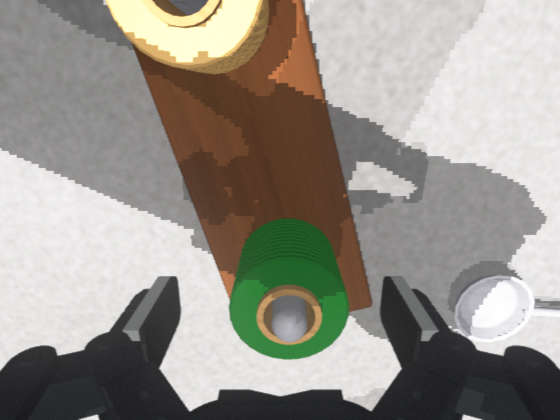

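Emit:
{"fn": "servo_tool", "kwargs": {"moves": [[0,[-0.008,0.002,0],0],[0,[-0.008,0.002,0],0],[0,[0,0,0],0],[0,[0,0,0],0],[0,[0,0,0],0],[0,[0,0,0],0],[0,[0,0,0],0],[0,[0,0,0],0]]}}

```text
time: 4.2
tool_pos: [0.5708, -0.2371, 0.1023]
tcp_rot: [2.201, 2.225, -0.0]
wrist_force: [-1.5, -0.0, -0.1]
width: 1.001
```

```bash
python3 - <<'E'
from h import *
c=grab('wrist','w3'); s=bot.read_state(); print(s['tool_pos'],s['tcp_rot'],s['wrist_force'],s['joint_vel'])
P=cloud(c)
m=(P[...,2]>.064)&(P[...,2]<.078)&(np.hypot(P[...,0]-.564,P[...,1]+.234)<.04)
q=P[m]; print('z',np.median(q[:,2]),'bbox c',(q.min(0)+q.max(0))/2,q.max(0)-q.min(0))
o=load('w2');P=cloud(o)
m=(P[...,2]>.064)&(P[...,2]<.078)&(np.hypot(P[...,0]-.564,P[...,1]+.234)<.04)
q=P[m]; print('z',np.median(q[:,2]),'bbox c',(q.min(0)+q.max(0))/2,q.max(0)-q.min(0))
print('ray w2',onz(o,289.5,312,.07))
E
```

```text
[ 0.57084884 -0.23705056  0.10228689] [ 2.20076758e+00  2.22467247e+00 -6.32639061e-05] [ 0.45961659 -0.82711149  0.86534525] [ 0.00281722  0.00250121  0.00102643 -0.00095495 -0.001757   -0.00131551]
z 0.06990091253377764 bbox c [ 0.56530868 -0.23483877  0.07098855] [0.05674587 0.05729983 0.01396698]
z 0.06990298189329118 bbox c [ 0.56524427 -0.23444891  0.07099981] [0.0565481  0.05705304 0.01399613]
ray w2 [ 0.56547972 -0.23471965  0.07      ]
```

View pics/w3.png

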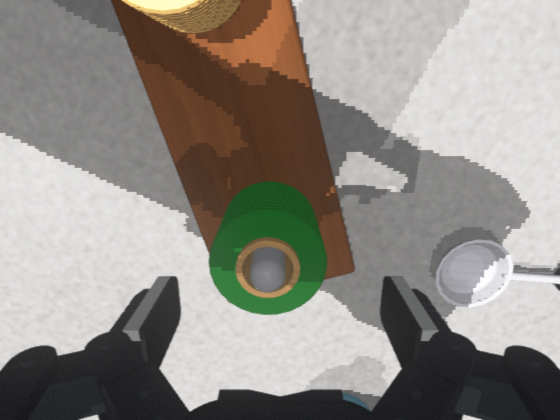

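Emit:
{"fn": "servo_tool", "kwargs": {"moves": [[0,[0.0012,-0.003,0.002],0],[0,[0.0012,-0.003,0.002],0],[0,[0,0,0.005],0],[0,[0,0,0.005],0],[0,[0,0,0.005],0],[0,[0,0,0.005],0],[0,[0,0,0.004],0],[0,[0,0,0],0]]}}

```text
time: 4.92
tool_pos: [0.563, -0.2338, 0.0698]
tcp_rot: [2.202, 2.227, -0.001]
wrist_force: [0.1, 0.8, 0.1]
width: 1.001
```

```bash
python3 - <<'E'
from h import *
s=bot.read_state(); print(s['tool_pos'],s['tcp_rot'],s['wrist_force'],s['joint_vel'])
E
```

```text
[ 0.56302485 -0.23377451  0.06981885] [ 2.20238128e+00  2.22693021e+00 -1.47636322e-03] [0.13948195 0.81483513 0.10336078] [-8.80651571e-04  5.28672477e-03 -9.24850076e-05 -3.33128474e-04
  7.05047712e-04 -1.72914743e-03]
```

Emit:
{"fn": "servo_tool", "kwargs": {"moves": [[0,[0,0.001,0.004],0],[0,[0,0.001,0.004],0],[0,[0,0,0.004],0],[0,[0,0,0.004],0],[0,[0,0,0.003],0],[0,[0,0,0],0],[0,[0,0,0],0],[0,[0,0,0],0]]}}

```text
time: 5.58
tool_pos: [0.5655, -0.2339, 0.048]
tcp_rot: [2.203, 2.228, -0.002]
wrist_force: [-0.3, 0.4, -0.6]
width: 1.0
```

```bash
python3 - <<'E'
from h import *
s=bot.read_state(); print(s['tool_pos'],s['tcp_rot'],s['wrist_force'])
grab('wrist','w4');grab('scene','s4')
E
```

```text
[ 0.56545251 -0.23392898  0.04798607] [ 2.20285445e+00  2.22759546e+00 -1.98936980e-03] [-0.25836885  0.44487029 -0.64899083]
```

View pics/w4.png

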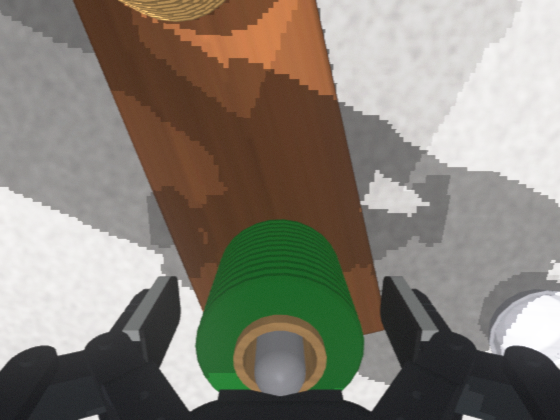

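View pics/s4.png

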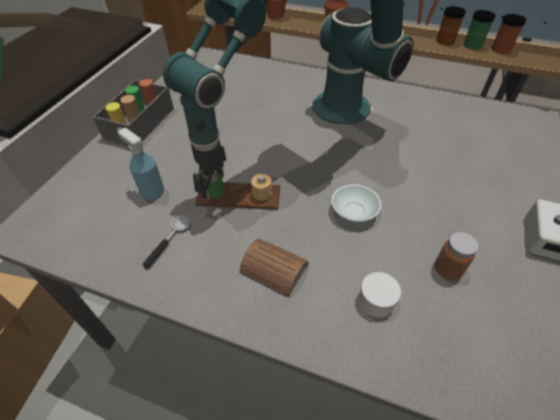

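The roll is centred between the pads, both at x≈280 in the wrist view. Closing now.

Emit:
{"fn": "servo_tool", "kwargs": {"moves": [[255,[0,0,0],0],[255,[0,0,0],0],[255,[0,0,0],0],[255,[0,0,0],0],[255,[0,0,0],0],[255,[0,0,0],0],[255,[0,0,0],0],[255,[0,0,0],0]], "newtons": 45}}

```text
time: 6.35
tool_pos: [0.566, -0.2342, 0.0492]
tcp_rot: [2.202, 2.226, -0.001]
wrist_force: [0.3, 0.6, 0.5]
width: 0.645
```

```bash
python3 - <<'E'
from h import *
s=bot.read_state(); print(s['tool_pos'],s['tcp_rot'],s['wrist_force'],s['torque'],s['width'])
grab('wrist','w5')
E
```

```text
[ 0.56597209 -0.23419697  0.04916356] [ 2.20174231e+00  2.22630691e+00 -1.03103195e-03] [0.25592733 0.58297429 0.47311115] [-0.04052014  0.0263109   0.09905672] 0.6454091345411097
```

View pics/w5.png

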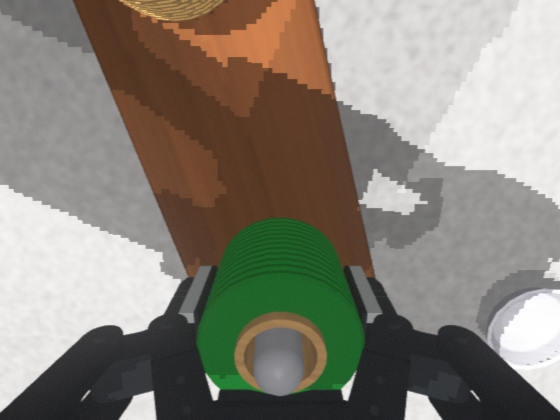

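Gripped: opening 54.8 mm against the 56 mm winding. I'll lift slowly, watching for sideways drift against the spindle.

Emit:
{"fn": "servo_tool", "kwargs": {"moves": [[255,[0,0,-0.004],0],[255,[0,0,-0.005],0],[255,[0,0,-0.005],0],[255,[0,0,-0.005],0],[255,[0,0,-0.005],0],[255,[0,0,-0.005],0],[255,[0,0,0],0],[255,[0,0,0],0]]}}

```text
time: 7.07
tool_pos: [0.5659, -0.234, 0.0819]
tcp_rot: [2.201, 2.226, -0.001]
wrist_force: [-0.0, 0.4, -0.7]
width: 0.652
```

```bash
python3 - <<'E'
from h import *
s=bot.read_state(); print(s['tool_pos'],s['tcp_rot'],s['wrist_force'],s['torque'],s['width'])
grab('wrist','w6')
E
```

```text
[ 0.56585259 -0.2339501   0.08185505] [ 2.20133183e+00  2.22607140e+00 -7.30681899e-04] [-0.01292397  0.40707311 -0.74574918] [ 0.00267169 -0.01958632 -0.01491898] 0.65177512819892
```

View pics/w6.png

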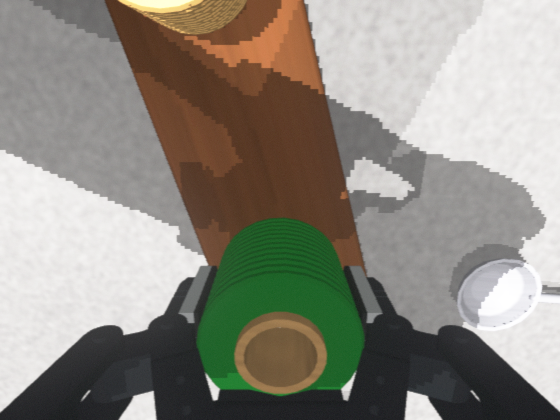

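The roll sits unchanged in the hand and the spindle has dropped inside the bore, so it's lifting straight. Continuing.

Emit:
{"fn": "servo_tool", "kwargs": {"moves": [[255,[0,0,-0.006],0],[255,[0,0,-0.007],0],[255,[0,0,-0.007],0],[255,[0,0,-0.007],0],[255,[0,0,-0.007],0],[255,[0,0,-0.007],0],[255,[0,0,-0.004],0],[255,[0,0,0],0]]}}

```text
time: 7.78
tool_pos: [0.5655, -0.2336, 0.1318]
tcp_rot: [2.201, 2.226, -0.001]
wrist_force: [0.1, 0.2, -0.4]
width: 0.65
```

Emit:
{"fn": "servo_tool", "kwargs": {"moves": [[255,[0,0,-0.01],0],[255,[0,0,-0.012],0],[255,[0,0,-0.012],0],[255,[0,0,-0.01],0],[255,[0,0,-0.008],0],[255,[0,0,0],0],[255,[0,0,0],0],[255,[0,0,0],0]]}}

```text
time: 8.45
tool_pos: [0.5658, -0.2334, 0.1916]
tcp_rot: [2.199, 2.224, 0.001]
wrist_force: [0.3, 0.1, -0.0]
width: 0.65
```

```bash
python3 - <<'E'
from h import *
s=bot.read_state(); print(s['tool_pos'],s['tcp_rot'],s['wrist_force'],s['torque'],s['width'])
c=grab('scene','s7');cv2.imwrite('pics/s7c.png',cv2.resize(c['pixels'][60:240,120:400,::-1],None,fx=2.8,fy=2.8))
E
```

```text
[ 0.5658059  -0.23344608  0.19155574] [2.19920230e+00 2.22384254e+00 1.03231822e-03] [ 0.2767375   0.05491452 -0.02335059] [ 0.01176821 -0.01088844 -0.0131066 ] 0.6504678365674079
```

View pics/s7c.png

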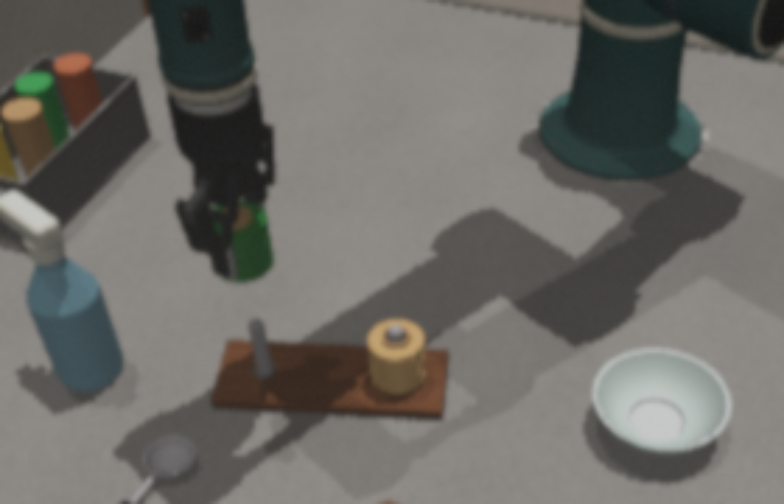

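The roll is clear of its spindle and hangs upright, and the tan roll is still in place. Carrying it to the dish.

Emit:
{"fn": "servo_tool", "kwargs": {"moves": [[255,[0.012,-0.003,0],0],[255,[0.02,-0.004,0],0],[255,[0.025,-0.005,0],0],[255,[0.025,-0.005,0],0],[255,[0.025,-0.005,0],0],[255,[0.025,-0.005,0],0],[255,[0.025,-0.005,0],0],[255,[0.025,-0.005,0],0]]}}

```text
time: 9.17
tool_pos: [0.5201, -0.0441, 0.1826]
tcp_rot: [2.216, 2.222, -0.007]
wrist_force: [0.9, 0.8, -2.1]
width: 0.647
```

Emit:
{"fn": "servo_tool", "kwargs": {"moves": [[255,[0.025,-0.005,0],0],[255,[0.025,-0.005,0],0],[255,[0.025,-0.005,0],0],[255,[0.025,-0.005,0],0],[255,[0.02,-0.004,0],0],[255,[0.012,-0.003,0],0],[255,[0.006,0,0],0],[255,[0,0,0],0]]}}

```text
time: 9.83
tool_pos: [0.4791, 0.1093, 0.1751]
tcp_rot: [-2.206, -2.224, 0.02]
wrist_force: [0.2, -0.6, -1.6]
width: 0.65
```

```bash
python3 - <<'E'
from h import *
s=bot.read_state(); print(s['tool_pos'],s['tcp_rot'],s['wrist_force'],s['torque'],s['width'])
grab('wrist','w8')
E
```

```text
[0.47913226 0.10933934 0.17511787] [-2.20565032 -2.22434821  0.02003932] [ 0.21893299 -0.62605978 -1.57113514] [-0.01531978  0.02411857 -0.0564301 ] 0.6504391951635637
```

View pics/w8.png

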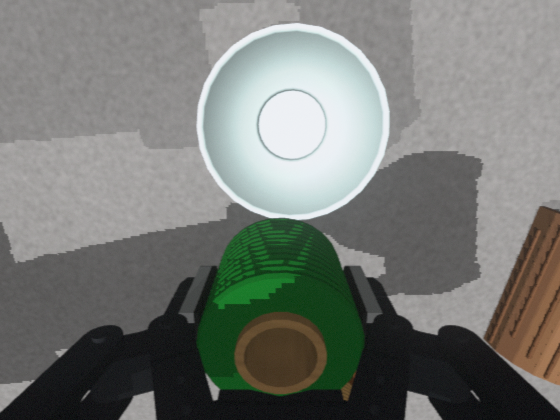

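The wrist view shows the whole dish rim, spanning about (198..389, 23..218). The roll is unmoved in the grip. Locating the dish centre from this view.

```bash
python3 - <<'E'
from h import *
c=load('w8');P=cloud(c)
m=((P[...,2]>.02)&(P[...,2]<.06)&(np.hypot(P[...,0]-.484,P[...,1]-.165)<.09)); k=m.astype(np.uint8); k[225:]=0
cn=max(cv2.findContours(k,0,2)[0],key=cv2.contourArea); h=cv2.fitEllipse(cn); print(h, onz(c,*h[0],.042))
r=P[(P[...,2]>.037)&(P[...,2]<.06)&(k>0)];print('rim bbox',(r.min(0)+r.max(0))/2,r.max(0)-r.min(0),r[:,2].max())
A=np.c_[2*r[:,:2],np.ones(len(r))];s=np.linalg.lstsq(A,(r[:,:2]**2).sum(1),rcond=None)[0];print('fit',s[:2],np.sqrt(s[2]+s[0]**2+s[1]**2))
E
```

```text
((293.19140625, 121.36907958984375), (191.3243865966797, 195.96044921875), 13.34354305267334) [0.48566302 0.17015985 0.042     ]
rim bbox [0.4857031  0.16452911 0.04052958] [0.13462627 0.1337872  0.0070567 ] 0.04405792354205742
fit [0.48544125 0.16441887] 0.06362642398975364
```

Emit:
{"fn": "servo_tool", "kwargs": {"moves": [[255,[0.007,0.001,0],0],[255,[0.01,0.001,0],0],[255,[0.01,0.001,0],0],[255,[0.01,0.001,0],0],[255,[0.008,0.001,0],0],[255,[0.004,0,0],0],[255,[0,0,0],0],[255,[0,0,0],0]]}}

```text
time: 10.55
tool_pos: [0.4853, 0.1607, 0.1741]
tcp_rot: [-2.21, -2.22, 0.022]
wrist_force: [-0.1, 0.4, -1.3]
width: 0.645
```

```bash
python3 - <<'E'
from h import *
s=bot.read_state(); print(s['tool_pos'],s['tcp_rot'],s['wrist_force'],s['torque'],s['width'])
E
```

```text
[0.48534569 0.16072058 0.17410426] [-2.21031994 -2.21985443  0.02224327] [-0.08434148  0.38995783 -1.34127556] [ 0.0059733   0.01488581 -0.00160343] 0.6448453993814539
```

Emit:
{"fn": "servo_tool", "kwargs": {"moves": [[255,[0.0018,0,-0.0016],0],[255,[0.0018,0,-0.0016],0],[255,[0,0,0],0],[255,[0,0,0],0],[255,[0,0,0],0],[255,[0,0,0],0],[255,[0,0,0],0],[255,[0,0,0],0]]}}

```text
time: 11.22
tool_pos: [0.4853, 0.1635, 0.1778]
tcp_rot: [-2.212, -2.219, 0.023]
wrist_force: [-0.4, -0.9, -0.3]
width: 0.654
```

```bash
python3 - <<'E'
from h import *
s=bot.read_state(); print(s['tool_pos'],s['tcp_rot'],s['wrist_force'],s['joint_vel'],s['width'])
c=grab('scene','s9');t=grab('top','t9');w=grab('wrist','w9')
for n,c in(('scene',c),('top',t)):
    P=cloud(c); h=cv2.cvtColor(c['pixels'],cv2.COLOR_RGB2HSV); m=cv2.inRange(h,(45,80,20),(80,255,255))>0
    m&=(np.hypot(P[...,0]-.485,P[...,1]-.164)<.06)&(P[...,2]>.1); q=P[m]
    if len(q): print(n,m.sum(),q.min(0).round(4),q.max(0).round(4))
cv2.imwrite('pics/s9c.png',cv2.resize(load('s9')['pixels'][90:250,250:450,::-1],None,fx=3.5,fy=3.5))
E
```

```text
[0.48534055 0.16345804 0.17780196] [-2.21216674 -2.21876614  0.02291092] [-0.37213302 -0.86627561 -0.32051916] [-2.41183440e-03  9.55168897e-05  2.22789568e-03  3.41759124e-04
  4.54398677e-04 -2.73636909e-04] 0.6535240107359234
scene 185 [0.4666 0.1378 0.1558] [0.5161 0.1895 0.2369]
top 14 [0.4753 0.1344 0.1665] [0.4994 0.1397 0.1927]
```

View pics/s9c.png

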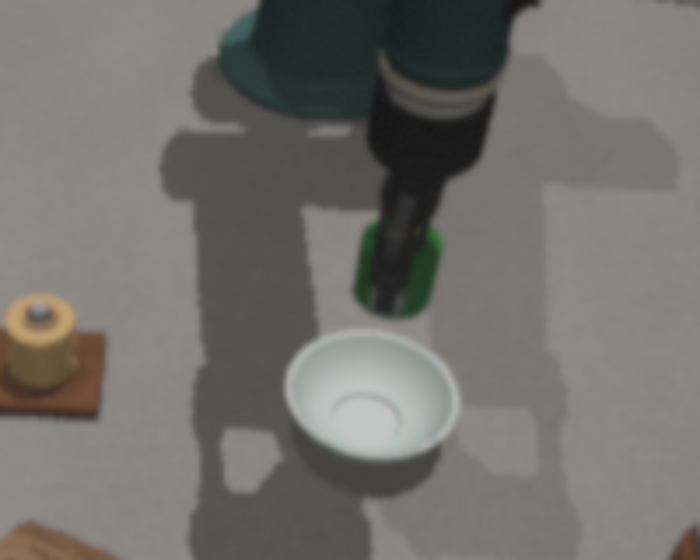

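View pics/t9.png

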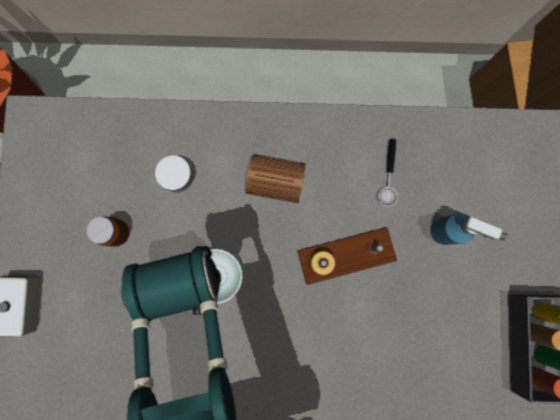

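View pics/w9.png

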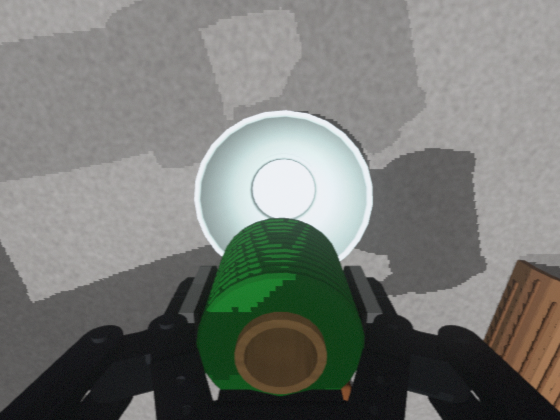

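In the scene crop the roll hangs over the dish, with its lowest green edge near full-image pixel (362,180). I'll check that edge against the expected underside height.

```bash
python3 - <<'E'
from h import *
c=load('s9'); a=np.linspace(0,6.28,200)
for z in(.136,.146,.156):
    X=np.c_[.485+.028*np.cos(a),.1635+.028*np.sin(a),0*a+z]; p=(X@c['R'].T+c['t'])@c['intrinsics'].T; p=p[:,:2]/p[:,2:]; i=p[:,1].argmax(); print(z,p[i])
s=bot.read_state(); a=cv2.Rodrigues(s['tcp_rot'])[0]; print('tilt deg',np.degrees(np.arccos(-a[2,2])),s['time'])
for n in('top',):
    A,B=load('top0'),load('t9'); d=cv2.absdiff(A['pixels'],B['pixels'])
    for nm,(x0,y0,x1,y1) in dict(tin=(150,150,195,195),log=(245,150,310,205),spoon=(375,135,400,210),bottle=(430,210,510,245),jar=(85,212,130,248),jute=(308,249,337,278)).items(): print(nm,d[y0:y1,x0:x1].mean().round(2),d[y0:y1,x0:x1].max())
E
```

```text
0.136 [361.79595258 185.14926755]
0.146 [362.42379659 182.32977918]
0.156 [363.06172018 179.46502599]
tilt deg 0.9655852633987023 11.3667
tin 11.18 16
log 7.78 37
spoon 9.0 16
bottle 8.41 17
jar 8.41 16
jute 7.73 16
```

The visual edge suggests a few mm higher than expected. I'll compare it with the same measure at the roll's known start height.

```bash
python3 - <<'E'
from h import *
a=np.linspace(0,6.28,400)
for tag,cx,cy,zs,box in(('scene0',.5645,-.2345,(.014,.018,.024),(195,165,232,205)),('s9',.485,.1635,(.142,.146,.152),(345,145,385,195))):
    c=load(tag); h=cv2.cvtColor(c['pixels'],cv2.COLOR_RGB2HSV); m=cv2.inRange(h,(45,80,15),(85,255,255)); x0,y0,x1,y1=box
    ys,xs=np.where(m[y0:y1,x0:x1]); print(tag,'lowest green row',ys.max()+y0,xs[ys==ys.max()]+x0)
    u=int(np.median(xs[ys==ys.max()])+x0); print(u,c['pixels'][ys.max()+y0-3:ys.max()+y0+5,u].tolist())
    for z in zs:
        X=np.c_[cx+.028*np.cos(a),cy+.028*np.sin(a),0*a+z]; p=(X@c['R'].T+c['t'])@c['intrinsics'].T; p=p[:,:2]/p[:,2:]; print(z,p[p[:,1].argmax()])
# wrist cam: roll's top winding height relative to hand, before lift and now
for tag in('w5','w9'):
    c=load(tag);P=cloud(c); g=cv2.cvtColor(c['pixels'],cv2.COLOR_RGB2HSV)
    C=(-c['R'].T@c['t']); print(tag,'cam z',C[2],'core top',np.median(P[315:325,275:290,2]), 'winding',np.median(P[300:308,270:290,2]))
E
```

```text
scene0 lowest green row 197 [210 211 212 213 214 215 216]
213 [[40, 62, 39], [39, 62, 38], [41, 63, 40], [42, 59, 38], [49, 51, 37], [55, 46, 36], [62, 46, 37], [80, 57, 43]]
0.014 [212.85154829 199.46626215]
0.018 [212.65733067 198.52498408]
0.024 [212.363978   197.10324678]
s9 lowest green row 179 [366]
366 [[40, 64, 41], [37, 63, 39], [37, 63, 38], [45, 68, 46], [74, 87, 72], [112, 115, 107], [134, 132, 127], [140, 137, 133]]
0.142 [362.161723  183.4629065]
0.146 [362.41402558 182.32974007]
0.152 [362.79550764 180.61638997]
w5 cam z 0.16590787028573933 core top 0.07349666424018925 winding 0.0699645781397266
w9 cam z 0.2948321677427223 core top 0.20226920178351476 winding 0.19858592189092822
```

```bash
python3 - <<'E'
from h import *
print(bot.finish_job()); s=bot.read_state(); print(s['time'],s['tool_pos'],s['width'])
E
```

```text
the job is handed in; nothing more can be done
None
the job is handed in; nothing more can be done
```

I slid the green roll straight up off its spindle and carried it over the dish. I handed the job in at about 11.4 s with the arm still holding the roll there, gripped at 45 N.

**Last checks:**
- **Position:** the tool is at (0.485, 0.163), and the wrist camera puts the dish centre at (0.485, 0.164). The scene view puts the roll's middle at y = 0.164.
- **Height:** the wrist camera shows the core's top at 0.202 m, so the underside is at about 0.142 m, 10 cm above the rim.
- **Level and still:** the tool is tilted about 1°, the joints are at rest, and the roll has not moved in the grip.
- **Other things on the bench:** the tan roll, half-log, spoon, bottle, jar and tin look unmoved in the top view. Nothing touched the dish.

**What disagreed:**
- The scene camera's view of the roll's lower edge, partly hidden by a finger, put it about 5 mm higher. The gap to the rim could be up to 10.5 cm.
- The top and wrist cameras differed by about 3 mm in x. I used the wrist view.
- Small moves drifted by up to about 16 mm on the way to the grasp. I corrected that before closing the gripper.

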